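# Load the telescoping carrier, unlock it and hold it at its mark

### The arm

A 7-joint arm with a two-finger parallel gripper is mounted at the origin on a cart in front of the work surface, level with it; the furniture and walls round the work are solid. World frame = base frame: x ahead of the robot, y to its left, z up, the work surface at z = 0. Lengths are in m, angles in rad, forces in N, time in s.
With the tool pointing down it reaches from about 0.425 to 0.875 m from the base axis. Payload 8.4 kg.
Tool frame: the origin (TCP) lies between the finger pads; the fingertips stand 22 mm ahead of it and the grasp point (between the pads) lies 3 mm ahead of it (tip_reach is the distance from the TCP to the fingertips, in m); z points along the fingers, y is the line along which they close (so a half turn about z gives the same grasp; the last joint's range is limited). The gripper opens to 87 mm and grips with 3 to 60 N. Pads are 19 mm wide; open, the fingers measure 117 mm over their backs; the gripper's body (75 mm by 190 mm) begins 51 mm behind the grasp point.
Start: joints at [-1.289, 0.333, 0.04, 1.465, -0.013, 1.343, -0.059], TCP at [0.242, 0.603, 0.224] pointing down, gripper open.
Joint ranges: [-2.58, 2.58], [-0.38, 2.09], [-1.3, 1.39], [0.25, 2.4], [-1.5, 4.64], [0.08, 2.09], [-2.65, 2.65]. Speed limits (rad/s): [2.22, 2.22, 2.79, 2.79, 3.14, 3.14, 3.14].

### API

Orientations are given as a unit quaternion [w, x, y, z].
In Python, from workcell import state, get_image, get_calibration, finish_job, tip_reach gives the robot as it stands.
- The arm moves only by the tool carry_out, never from a script. Its argument "motion" is a list of rows, each an object of numbers: "claw": the opening, from 0 (shut) to 1 (fully open); "x", "y", "z": the shift along the tool's x, y, z in mm; "wx", "wy", "wz": the turn, a rotation vector about the tool's x, y, z in rad. In form: [{"claw": .., "x": .., "y": .., "z": .., "wx": .., "wy": .., "wz": ..}, ...]. A call has 1 to 20 rows; each row shifts and turns the commanded pose from where the row before left it, along the tool's axes as they then stand; what a row does not reach is not made up. A row lasts 1/12 s, in which the tool goes at most 41.7 mm and 7.16 degrees, less where a joint would pass 70% of its speed; a pose out of reach is approached as far as the arm can. A call is refused whole if a number of a shift passes 41.7 or a number of a turn 0.125, either way. A call with a gripper value outside its range is refused whole. The fingers move at their own pace and stop on an object; "grip_force" is the grip in N (left out, the last holds). Time passes only in rows, so rows that do not move let the fingers close. It gives the time, the measured TCP pose, the force, the opening and the grip force at its end, in the units of the state.
- state(): the state, without advancing time (a new reading comes with each control period).
- get_image(name): name is "side" or "top"; returns the picture (384x512x3 uint8, blue, green, red); there is no depth.
- get_calibration(name): a dict with "mtx" (3x3 intrinsics, pixels), "R" (3x3) and "t" (3): a world point X has camera coordinates R X + t. Camera axes: x right, y down, z forward; pixel columns grow to the right and rows downward; lengths in m; the calibration is good to about 2 mm. A picture is of the moment at which its call begins. get_calibration takes no time and is no camera call.
- finish_job(): hands the job in; it is judged then, once.
The state is a dict: "clock": time; "q": joint angles; "joint_vel": joint speeds; "tau": joint torques, N m; "tool_pos": TCP position; "eef_rot": TCP orientation; "contact_force": force on the tool from outside, world axes, zero at the start; "torque": the same for the moment, N m; "grip_width": opening from 0.0 (shut) to 1.0 (fully open); "finger_force": force on a finger pad.
Only numpy, scipy, OpenCV 4.12 (cv2) and the standard library are available. Lean on these libraries where they do the work, as an engineer would, in place of code of your own. Each camera call takes 0.05 s, during which the arm holds its last target. There are 200 camera calls.

### The job

Stand the screw-cap jar, the dropper bottle and the little coverslip box that lie near the telescoping stand, on the half of the table nearer the robot (not those at the back), upright in the stand's tray. When all three are in, push the stand's round lock button all the way down, pull the tray out by its upright tab until the tray's pointer is level with the sliding mark on the scale, and hold it there for the photograph: finish still holding the tab, because a spring draws the tray back. Do not shift the sliding mark or disturb the other things on the table.

Things in the scene. Friction and masses are not known exactly. Their poses are not given: they have to be found in the camera images.
- stand: Telescoping stand fixed to the table: base plate, square aluminium tube (44 x 170 mm, top 58 mm above the table, y = -170 to 0 mm) and a scale rail (18 mm wide, 30 mm high, centre line x = -88 mm) beside the tray on the robot's side. Origin on the table under the tube's mouth; +y is the direction in which the tray is pulled out, z up.
- carrier: Open steel tray on the inner bar, outside 120 (x) by 150 mm (y), walls 3 mm thick, 25 mm high over the inner floor. Origin: centre of its inner floor, 33 mm above the table; axes parallel to the stand's. Origin at y = 95 mm in the stand's frame when pushed in, 225 mm fully out. Locked in (2 mm of play) until the lock button is down. A spring draws it back with 2 N (in) to 4 N (out).
- tab (a point): Grip point of the upright pull tab, 101 mm above the table, 15 mm below the tab's top. The tab is 12 mm thick along the carrier's y, 32 mm wide along x, and stands 40 mm (centre) beyond the tray's end wall. Axes parallel to the carrier's.
- pointer (a point): Free end of the tray's pointer, a bar 4 mm wide on the side of the tray next to the scale rail, near the tube, 48 mm above the table. Axes parallel to the carrier's.
- mark_tip (a point): Top of the fin of the black sliding mark on the scale rail, 48 mm above the table. The mark is a small saddle (14 mm along y, 26 mm across) with a fin 3 mm wide. Axes parallel to the stand's: pointer and mark are level when the pointer's y in this frame is 0. The mark is held by friction (10 N).
- mark (a joint): Place of the sliding mark in m: how far the tray must be pulled out from its pushed-in place for pointer and mark to be level.
- lock_button (a joint): Lock button's travel in m: 0 up (locked), 0.012 all the way down; unlocked from about 0.009. Takes about 3 N to push and stays where it is left.
- button_top (a point): Centre of the lock button's flat top; the button is a steel cylinder 24 mm in diameter on top of the tube, 40 mm behind the tube's mouth. Its top is 80 mm above the table when up, 68 mm when down; the steel collar round it is 62 mm above the table.
- jar: Glass jar with a screw cap, 58 mm in diameter, 92 mm high, standing on the half of the table nearer the robot, near the stand, about 0.16 kg. Origin: centre of its underside, z up its axis.
- dropper: Amber dropper bottle with a rubber teat, 36 mm in diameter and 99 mm high overall (a 36 mm body up to 50 mm, then shoulder, neck and teat), standing on the half of the table nearer the robot, near the stand. Origin: centre of its underside, z up its axis.
- slips: Small square coverslip box, 33 x 33 x 16 mm, lying flat on the half of the table nearer the robot, near the stand. Origin: centre of its underside, x and y along its sides.
- marker_pen: Bystander: marker pen, 135 mm long, lying on the table. Origin: under its middle.
- tape: Bystander: roll of masking tape, 104 mm across, 25 mm high. Origin: centre of its underside.
- beaker: Bystander: small glass beaker, 62 mm across, 70 mm high. Origin: centre of its underside.
- dish: Bystander: open petri dish, 92 mm across, 16 mm high. Origin: centre of its underside.
- tweezers: Bystander: steel forceps, 133 mm long, lying on the table. Origin: under its middle.
Things that resemble listed ones, but are neither listed nor needed, are in the scene too. What is shaped like the jar but blue is not meant.

How it is judged:
On the way, in this order (a step that is already met when the one before it is completed fails the run):
1. jar, dropper bottle and coverslip box all stand upright in the tray, let go, while it is still pushed in (x of jar in the frame of carrier between -0.058 and 0.058 m and y of jar in the frame of carrier between -0.073 and 0.073 m and z of jar in the frame of carrier between -0.004 and 0.006 m and angle between each of jar, dropper, slips's own z axis and vertical below 0.15 rad and contact force between the fingers and jar below 0.05 N and x of dropper in the frame of carrier between -0.058 and 0.058 m and y of dropper in the frame of carrier between -0.073 and 0.073 m and z of dropper in the frame of carrier between -0.004 and 0.006 m and contact force between the fingers and dropper below 0.05 N and x of slips in the frame of carrier between -0.058 and 0.058 m and y of slips in the frame of carrier between -0.073 and 0.073 m and z of slips in the frame of carrier between -0.004 and 0.006 m and contact force between the fingers and slips below 0.05 N and y of carrier in the frame of stand below 0.101 m), for 0.2 s.
2. the lock button is pushed down (value of joint lock_button above 0.0095 m), for 0.1 s.
At the end, for the whole second after the job is handed in: Pointer within 5 mm of level with the mark and still, the tab held by the fingers (over 1 N); lock button down (over 9.5 mm); jar, dropper bottle and coverslip box upright (within 0.15 rad) on the tray floor, untouched by the fingers (x of jar in the frame of carrier between -0.058 and 0.058 m and y of jar in the frame of carrier between -0.073 and 0.073 m and z of jar in the frame of carrier between -0.004 and 0.006 m and angle between each of jar, dropper, slips's own z axis and vertical below 0.15 rad and contact force between the fingers and jar below 0.05 N and x of dropper in the frame of carrier between -0.058 and 0.058 m and y of dropper in the frame of carrier between -0.073 and 0.073 m and z of dropper in the frame of carrier between -0.004 and 0.006 m and contact force between the fingers and dropper below 0.05 N and x of slips in the frame of carrier between -0.058 and 0.058 m and y of slips in the frame of carrier between -0.073 and 0.073 m and z of slips in the frame of carrier between -0.004 and 0.006 m and contact force between the fingers and slips below 0.05 N and y of pointer in the frame of mark_tip between -0.005 and 0.005 m and linear speed of carrier below 0.01 m/s and contact force between the fingers and carrier above 1 N and value of joint lock_button above 0.0095 m); the arm keeps its last pose, push and grip.
It fails at once if the sliding mark is shifted along its scale by more than 4 mm (distance of mark_tip from where it was at the start of the episode above 0.004 m).
It fails at once if one of the bystanders (marker pen, tape, beaker, petri dish, forceps) is moved by more than 30 mm (distance of any of marker_pen, tape, beaker, dish, tweezers from where it was at the start of the episode above 0.03 m).
It also fails if it takes over 72 s, if anything falls off the work surface, if the arm or the gripper's body presses on something with over 40 N, if the wrist force passes 120 N, or if a joint passes its speed limit or range.

## Working session

There is one attempt and no reset: what is moved stays moved. The work goes in short steps, Python scripts to look and compute and a tool call to move; the robot and the scene stay as the last step left them, time stands still between calls to the robot, and variables do not carry over. Pictures are saved under pics/ and viewed, at most 10 in all, crops included, and the job is handed in when it is done.

Besides the shell and the picture viewer there is one more tool, called after "Request:" as name(argument=value, ...) on one line, values as JSON. carry_out: Moves the arm, as the interface text tells. Its arguments: {"type":"object","properties":{"motion":{"type":"array","items":{"type":"object","properties":{"claw":{"type":"number"},"x":{"type":"number"},"y":{"type":"number"},"z":{"type":"number"},"wx":{"type":"number"},"wy":{"type":"number"},"wz":{"type":"number"}}}},"grip_force":{"type":"number"}},"required":["motion"]}

```bash
mkdir -p pics; python3 - <<'E'
from workcell import *
import cv2
for n in("side","top"):
    cv2.imwrite(f"pics/{n}0.png",cv2.resize(get_image(n),(800,600),interpolation=cv2.INTER_CUBIC))
    c=get_calibration(n);print(n,c["mtx"].round(1).tolist(),c["R"].round(3).tolist(),c["t"].round(3).tolist(),(-c["R"].T@c["t"]).round(3))
s=state();print(s["clock"],s["tool_pos"],s["eef_rot"],s["grip_width"],tip_reach)
E
```

```text
side [[357.6, 0.0, 255.2], [0.0, 357.6, 193.2], [0.0, 0.0, 1.0]] [[-0.999, -0.031, 0.026], [-0.038, 0.463, -0.886], [0.015, -0.886, -0.464]] [0.575, 0.037, 1.368] [0.556 1.213 0.653]
top [[383.9, 0.0, 257.8], [0.0, 383.9, 194.0], [0.0, 0.0, 1.0]] [[0.007, -1.0, 0.002], [-0.978, -0.007, -0.207], [0.207, -0.0, -0.978]] [0.14, 0.59, 1.275] [0.312 0.145 1.369]
0.1 [0.24144471 0.60305293 0.22336873] [-9.03451987e-05  1.89260598e-01  9.81926639e-01 -7.02946397e-04] 0.9977781246023658 0.022
```

View pics/top0.png

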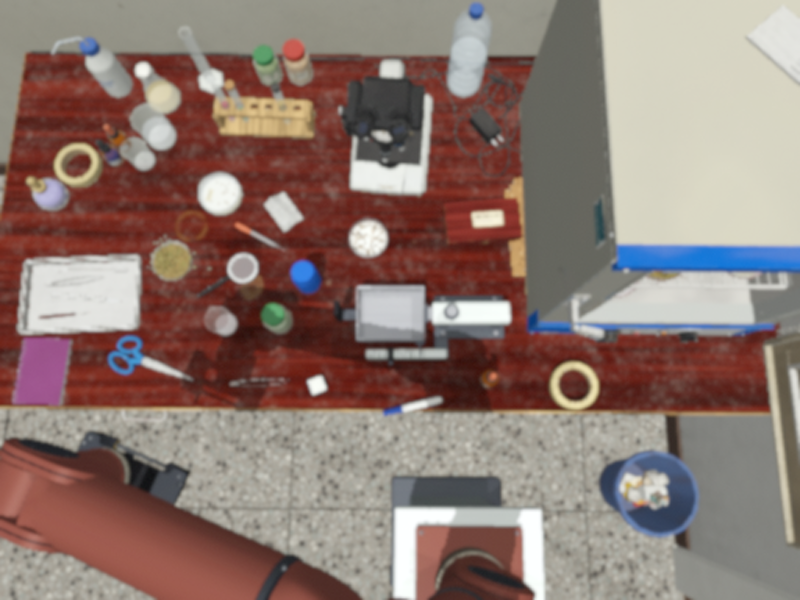

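View pics/side0.png

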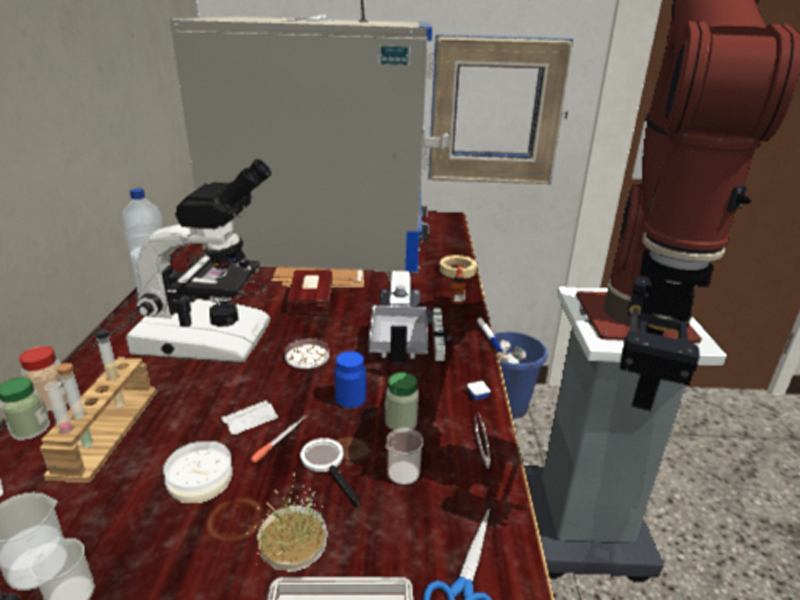

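Top view: the stand is at (430,315) with the tray to the left (+y world). The green jar is at (277,318), the dropper at (489,380), the slips box at (317,385), and the rail with the mark at (405,353). The pen, tape, forceps and beaker are at (413,405), (575,385), (258,381) and (222,320).

```bash
cat > h.py <<'E'
from workcell import *
import cv2, numpy as np
def ray(n,u,v,z):
    c=get_calibration(n);R=c["R"];o=-R.T@c["t"]
    d=R.T@np.linalg.inv(c["mtx"])@np.array([u,v,1.]);return (o+d*(z-o[2])/d[2]).round(4)
def proj(n,X):
    c=get_calibration(n);p=c["mtx"]@(c["R"]@np.array(X)+c["t"]);return (p[:2]/p[2]).round(1)
def two(a,b):
    A=[];B=[]
    for n,(u,v) in(("top",a),("side",b)):
        c=get_calibration(n);R=c["R"];o=-R.T@c["t"];d=R.T@np.linalg.inv(c["mtx"])@np.array([u,v,1.]);d/=np.linalg.norm(d)
        P=np.eye(3)-np.outer(d,d);A.append(P);B.append(P@o)
    return np.linalg.solve(sum(A),sum(B)).round(4)
def blobs(im,lo,hi,box,amin=6):
    x0,y0,x1,y1=box;h=cv2.cvtColor(im,cv2.COLOR_BGR2HSV)[y0:y1,x0:x1]
    m=cv2.inRange(h,lo,hi);n,_,st,ce=cv2.connectedComponentsWithStats(m)
    return [(int(st[i,4]),[int(st[i,0]+x0),int(st[i,1]+y0),int(st[i,2]),int(st[i,3])],(ce[i]+[x0,y0]).round(1)) for i in range(1,n) if st[i,4]>=amin]
E
python3 - <<'E'
from h import *
t=get_image("top");s=get_image("side")
cv2.imwrite("pics/t.png",t);cv2.imwrite("pics/s.png",s)
print("green",blobs(t,(45,80,30),(85,255,255),(160,185,195,220)),blobs(s,(45,80,20),(85,255,255),(240,230,275,260)))
print("slips",blobs(t,(0,0,170),(179,70,255),(190,235,215,258)),blobs(s,(0,0,150),(179,70,255),(290,238,320,258)))
print("drop",blobs(t,(3,120,110),(20,255,255),(300,230,325,252)),blobs(s,(3,120,110),(20,255,255),(280,165,305,200)))
a=cv2.resize(t[172:268,205:335],(780,576),interpolation=cv2.INTER_CUBIC);cv2.imwrite("pics/c1.png",a)
b=cv2.resize(s[160:280,215:335],(600,600),interpolation=cv2.INTER_CUBIC);cv2.imwrite("pics/c2.png",b)
E
```

```text
green [(159, [167, 194, 15, 14], array([173.9, 200.4]))] [(225, [249, 238, 18, 15], array([257.3, 245.2]))]
slips [(107, [197, 241, 12, 12], array([202.4, 246.1]))] [(93, [299, 244, 15, 9], array([306. , 247.8]))]
drop [(121, [309, 233, 16, 15], array([317.4, 240.3]))] [(30, [292, 169, 4, 9], array([293.7, 173.4]))]
```

View pics/c1.png

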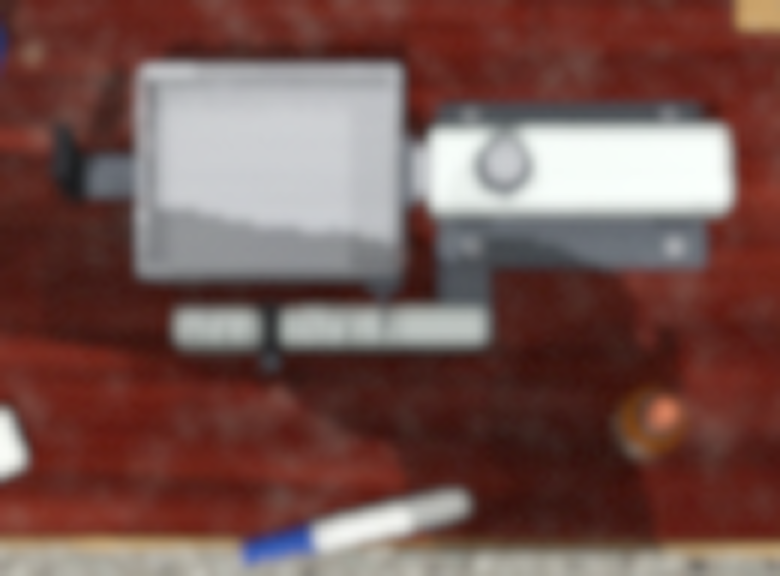

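View pics/c2.png

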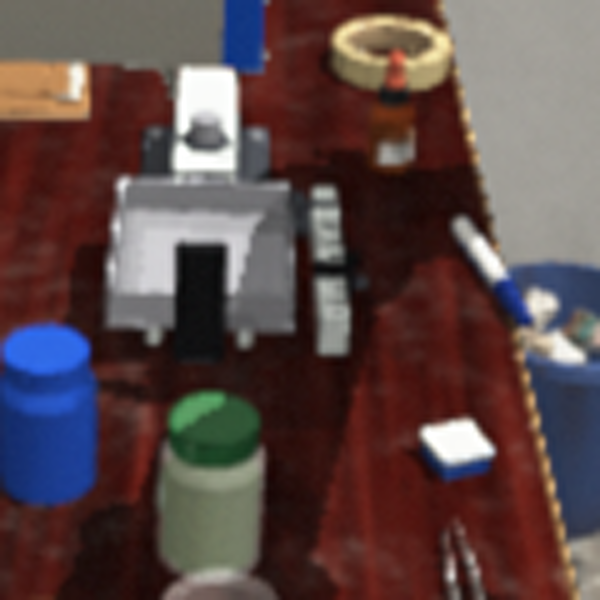

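The crops show the tray rim corners at about (140,63), (403,63), (403,277) and (138,277) in crop 1. The pointer tip is at (384,292), the mark fin at (270,335), the button at (504,160) and the tab at (68,163); the teat is at (664,412). Crop 2 shows the teat at (397,55).

```bash
python3 - <<'E'
from h import *
C=lambda x,y:((x+.5)/6-.5+205,(y+.5)/6-.5+172)
D=lambda x,y:((x+.5)/5-.5+215,(y+.5)/5-.5+160)
r=lambda n,x,y,z:print(n,ray("top",*C(x,y),z))
for p in((140,63),(403,63),(403,277),(138,277)):r("rim",*p,.058)
r("tubeL",428,170,.058);r("tubeR",734,170,.058);r("tubeTop",580,124,.058);r("tubeBot",580,216,.058)
r("button",504,160,.08);r("pointer",384,292,.048);r("mark",270,335,.048);r("railL",172,330,.03);r("railR",490,330,.03);r("tabtop",62,150,.116)
print("mark2",two(C(270,335),D(332,268)))
print("button2",two(C(504,160),D(207,118)))
r("teat",664,412,.095);r("dropbase",645,435,.02);print("teat2",two(C(664,412),D(397,55)), "side base",ray("side",*D(393,165),.0))
print("jar",ray("top",173.9,200.4,.09),two((173.9,200.4),(257.3,244.5)),"jarside base",ray("side",*D(210,570),0))
print("slips",ray("top",202.4,246.1,.016),two((202.4,246.1),(306,247.8)))
t=cv2.imread("pics/t.png");h=cv2.cvtColor(t,cv2.COLOR_BGR2HSV)[235:258,190:215]
m=cv2.inRange(cv2.resize(h,None,fx=4,fy=4,interpolation=cv2.INTER_CUBIC),(0,0,150),(179,80,255))
print(cv2.minAreaRect(cv2.findNonZero(m)))
s=state();R=cv2.Rodrigues(np.zeros(3))[0]
from scipy.spatial.transform import Rotation as Ro
w,x,y,z=s["eef_rot"];print(Ro.from_quat([x,y,z,w]).as_matrix().round(3))
E
```

```text
rim [0.6321 0.2494 0.058 ]
rim [0.6333 0.0954 0.058 ]
rim [0.5068 0.0954 0.058 ]
rim [0.5056 0.2476 0.058 ]
tubeL [0.5695 0.0809 0.058 ]
tubeR [ 0.5709 -0.0967  0.058 ]
tubeTop [ 0.5975 -0.0077  0.058 ]
tubeBot [ 0.5431 -0.0069  0.058 ]
button [0.5713 0.0386 0.08  ]
pointer [0.4994 0.106  0.048 ]
mark [0.474  0.1716 0.048 ]
railL [0.4787 0.2292 0.03  ]
railR [0.4801 0.0436 0.03  ]
tabtop [0.5679 0.2869 0.116 ]
mark2 [0.48   0.1713 0.034 ]
button2 [0.5727 0.0383 0.0788]
teat [ 0.4272 -0.0471  0.095 ]
dropbase [ 0.4206 -0.047   0.02  ]
teat2 [ 0.429  -0.0472  0.0966] side base [ 0.4264 -0.051   0.    ]
jar [0.5589 0.4286 0.09  ] [0.5593 0.4291 0.0879] jarside base [0.5584 0.4428 0.    ]
slips [0.411  0.3367 0.016 ] [0.4125 0.3364 0.0159]
((51.12069320678711, 45.551719665527344), (45.681053161621094, 45.12397003173828), 68.19859313964844)
[[-0.928  0.372 -0.   ]
 [ 0.372  0.928 -0.001]
 [-0.    -0.001 -1.   ]]
```

Request:
carry_out(motion=[{"claw":0.65,"wz":0.116},{"claw":0.65,"wz":0.116},{"claw":0.65,"wz":0.116},{"claw":0.65,"wz":0.116},{"claw":0.65,"wz":0.116},{"claw":0.65,"wz":0.116},{"claw":0.65,"wz":0.115},{"claw":0.65,"x":-35,"y":6},{"claw":0.65,"x":-35,"y":6},{"claw":0.65,"x":-35,"y":6},{"claw":0.65,"x":-35,"y":6},{"claw":0.65,"x":-35,"y":6},{"claw":0.65,"x":-35,"y":6},{"claw":0.65,"x":-35,"y":6},{"claw":0.65,"x":-35,"y":6},{"claw":0.65,"x":-31,"y":11,"z":30},{"claw":0.65,"z":30},{"claw":0.65},{"claw":0.65}], grip_force=15)

```text
$.motion[0]: bad value
```

```bash
cat >> h.py <<'E'
from scipy.spatial.transform import Rotation as Ro
def go(tx,ty,tz,yaw=None):
    "shift in tool mm to a world target; yaw = wanted world angle of tool y, deg (mod 180)"
    s=state();w,x,y,z=s["eef_rot"];R=Ro.from_quat([x,y,z,w]).as_matrix();p=s["tool_pos"]
    a=np.degrees(np.arctan2(R[1,1],R[0,1]));print("t",round(s["clock"],2),"pos",p.round(4),"yaw",a.round(1),"grip",round(s["grip_width"],3),s["finger_force"],"tilt",R[:,2].round(3))
    dw=0 if yaw is None else ((a-yaw+90)%180-90)
    R2=R@Ro.from_rotvec([0,0,np.radians(dw)]).as_matrix()
    print("wz",np.radians(dw).round(3),"then shift",(R2.T@(np.array([tx,ty,tz])-p)*1000).round(1))
E
python3 -c "
from h import *
go(.412,.3365,.025,21.8)
t=cv2.imread('pics/t.png');print('beaker',ray('top',142,206,.05),'blue',ray('top',195,174,.09))"
```

```text
t 0.2 pos [0.2415 0.6032 0.2236] yaw 68.2 grip 1.002 0.0 tilt [-0.    -0.001 -1.   ]
wz 0.81 then shift [-310.8   59.4  198.8]
beaker [0.5459 0.5476 0.05  ] blue [0.652  0.3608 0.09  ]
```

Request:
carry_out(motion=[{"claw":0.65,"x":0,"y":0,"z":0,"wx":0,"wy":0,"wz":0.116},{"claw":0.65,"x":0,"y":0,"z":0,"wx":0,"wy":0,"wz":0.116},{"claw":0.65,"x":0,"y":0,"z":0,"wx":0,"wy":0,"wz":0.116},{"claw":0.65,"x":0,"y":0,"z":0,"wx":0,"wy":0,"wz":0.116},{"claw":0.65,"x":0,"y":0,"z":0,"wx":0,"wy":0,"wz":0.116},{"claw":0.65,"x":0,"y":0,"z":0,"wx":0,"wy":0,"wz":0.116},{"claw":0.65,"x":0,"y":0,"z":0,"wx":0,"wy":0,"wz":0.114},{"claw":0.65,"x":-35,"y":6,"z":0,"wx":0,"wy":0,"wz":0},{"claw":0.65,"x":-35,"y":6,"z":0,"wx":0,"wy":0,"wz":0},{"claw":0.65,"x":-35,"y":6,"z":0,"wx":0,"wy":0,"wz":0},{"claw":0.65,"x":-35,"y":6,"z":0,"wx":0,"wy":0,"wz":0},{"claw":0.65,"x":-35,"y":6,"z":0,"wx":0,"wy":0,"wz":0},{"claw":0.65,"x":-35,"y":6,"z":0,"wx":0,"wy":0,"wz":0},{"claw":0.65,"x":-35,"y":6,"z":0,"wx":0,"wy":0,"wz":0},{"claw":0.65,"x":-35,"y":6,"z":0,"wx":0,"wy":0,"wz":0},{"claw":0.65,"x":-31,"y":11,"z":20,"wx":0,"wy":0,"wz":0},{"claw":0.65,"x":0,"y":0,"z":20,"wx":0,"wy":0,"wz":0},{"claw":0.65,"x":0,"y":0,"z":0,"wx":0,"wy":0,"wz":0}], grip_force=15)

```text
clock: 1.7
tool_pos: [0.4117, 0.3332, 0.181]
eef_rot: [-0.0, 0.563, 0.827, -0.002]
contact_force: [-0.6, 0.4, -1.1]
grip_width: 0.65
finger_force: 0.0
```

```bash
python3 -c "
from h import *
go(.412,.3365,.025,21.8)"
```

```text
t 1.7 pos [0.4117 0.3332 0.181 ] yaw 21.5 grip 0.65 0.0 tilt [-0.003 -0.004 -1.   ]
wz -0.005 then shift [  3.3   2.2 156. ]
```

Request:
carry_out(motion=[{"claw":0.65,"x":3,"y":2,"z":35,"wx":0,"wy":0,"wz":0},{"claw":0.65,"x":0,"y":0,"z":40,"wx":0,"wy":0,"wz":0},{"claw":0.65,"x":0,"y":0,"z":36,"wx":0,"wy":0,"wz":0},{"claw":0.65,"x":0,"y":0,"z":25,"wx":0,"wy":0,"wz":0},{"claw":0.65,"x":0,"y":0,"z":15,"wx":0,"wy":0,"wz":0},{"claw":0.65,"x":0,"y":0,"z":4,"wx":0,"wy":0,"wz":0},{"claw":0.2,"x":0,"y":0,"z":0,"wx":0,"wy":0,"wz":0},{"claw":0.2,"x":0,"y":0,"z":0,"wx":0,"wy":0,"wz":0},{"claw":0.2,"x":0,"y":0,"z":0,"wx":0,"wy":0,"wz":0},{"claw":0.2,"x":0,"y":0,"z":0,"wx":0,"wy":0,"wz":0},{"claw":0.2,"x":0,"y":0,"z":0,"wx":0,"wy":0,"wz":0},{"claw":0.2,"x":0,"y":0,"z":0,"wx":0,"wy":0,"wz":0}])

```text
clock: 2.7
tool_pos: [0.4128, 0.3404, 0.0299]
eef_rot: [0.0, 0.561, 0.828, 0.001]
contact_force: [0.2, 0.1, -0.8]
grip_width: 0.279
finger_force: 0.0
```

```bash
python3 -c "
from h import *
go(.412,.3365,.175,0)"
```

```text
t 2.7 pos [0.4128 0.3404 0.0299] yaw 21.8 grip 0.279 0.0 tilt [ 0.001  0.001 -1.   ]
wz 0.38 then shift [  -3.7   -0.7 -145.1]
```

```bash
python3 -c "
from h import *
print(state()['grip_width'],state()['finger_force'])
s=get_image('side');t=get_image('top')
print('slips',blobs(t,(0,0,150),(179,70,255),(180,225,225,262)),blobs(s,(0,0,150),(179,70,255),(270,225,340,275)))
a=cv2.resize(s[190:290,250:350],(500,500),interpolation=2);b=cv2.resize(t[205:265,180:225],(375,500),interpolation=2)
cv2.imwrite('pics/g1.png',np.hstack([a,b[:, :300]]))"
```

```text
0.27906082646017333 0.0
slips [] [(11, [333, 225, 4, 4], array([334.6, 226.5])), (30, [324, 228, 8, 5], array([327.8, 230.2])), (54, [303, 245, 11, 8], array([307.7, 249.2])), (59, [329, 265, 11, 10], array([334.6, 270. ]))]
```

View pics/g1.png

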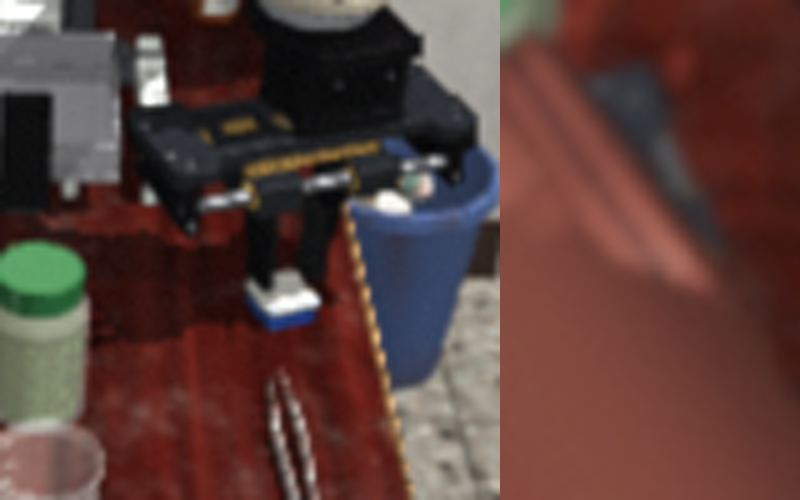

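```bash
python3 -c "
from h import *
print(ray('side',307.2,246.4,.008),ray('side',307.2,246.4,.016),proj('side',[.4128,.3404,.008]))
for dx,dy in((1,1),(1,-1),(-1,-1),(-1,1)):
  v=np.array([.412,.3365])+.0165*(np.array([.928,.371])*dx+np.array([-.371,.928])*dy)
  q=proj('side',[*v,.016]);print(q,((q-[250,190])*5).round())
"
```

```text
[0.4078 0.3178 0.008 ] [0.4096 0.329  0.016 ] [306.3 250.8]
[304.2 252.1] [271. 310.]
[299.2 245.8] [246. 279.]
[309.  243.8] [295. 269.]
[314.2 250. ] [321. 300.]
```

Request:
carry_out(motion=[{"claw":0.2,"x":0,"y":0,"z":0,"wx":0,"wy":0,"wz":0},{"claw":0.2,"x":0,"y":0,"z":0,"wx":0,"wy":0,"wz":0}])

```text
clock: 2.97
tool_pos: [0.4125, 0.34, 0.0292]
eef_rot: [0.0, 0.561, 0.828, 0.0]
contact_force: [0.2, 1.0, 1.5]
grip_width: 0.206
finger_force: 0.0
```

Request:
carry_out(motion=[{"claw":0.65,"x":0,"y":0,"z":-15,"wx":0,"wy":0,"wz":0},{"claw":0.65,"x":0,"y":0,"z":-15,"wx":0,"wy":0,"wz":0},{"claw":0.65,"x":0,"y":0,"z":0,"wx":0,"wy":0,"wz":0},{"claw":0.65,"x":0,"y":0,"z":0,"wx":0,"wy":0,"wz":0},{"claw":0.65,"x":0,"y":0,"z":0,"wx":0,"wy":0,"wz":0},{"claw":0.65,"x":0,"y":0,"z":0,"wx":0,"wy":0,"wz":0},{"claw":0.65,"x":0,"y":0,"z":0,"wx":0,"wy":0,"wz":0}])

```text
clock: 3.55
tool_pos: [0.4121, 0.3396, 0.0584]
eef_rot: [-0.0, 0.561, 0.828, -0.001]
contact_force: [-0.9, -0.2, -1.4]
grip_width: 0.619
finger_force: 0.0
```

```bash
python3 -c "
from h import *
go(.412,.3365,.025,21.8)
s=get_image('side');p=state()['tool_pos']
a=cv2.resize(s[200:270,270:350],(800,700),interpolation=2)[:600]
for sg in(1,-1):
  q=proj('side',p+sg*.028*np.array([.928,.371,0])+[0,0,-.022]);print(q)
  a=cv2.circle(a,tuple(((q-[270,200]+.5)*10).astype(int).tolist()),5,(0,255,255),-1)
cv2.imwrite('pics/g2.png',a)"
```

```text
t 3.55 pos [0.4121 0.3396 0.0584] yaw 21.8 grip 0.619 0.0 tilt [-0.001 -0.001 -1.   ]
wz -0.0 then shift [-2.8 -1.2 33.4]
[298.8 244.6]
[315.7 241.2]
```

View pics/g2.png

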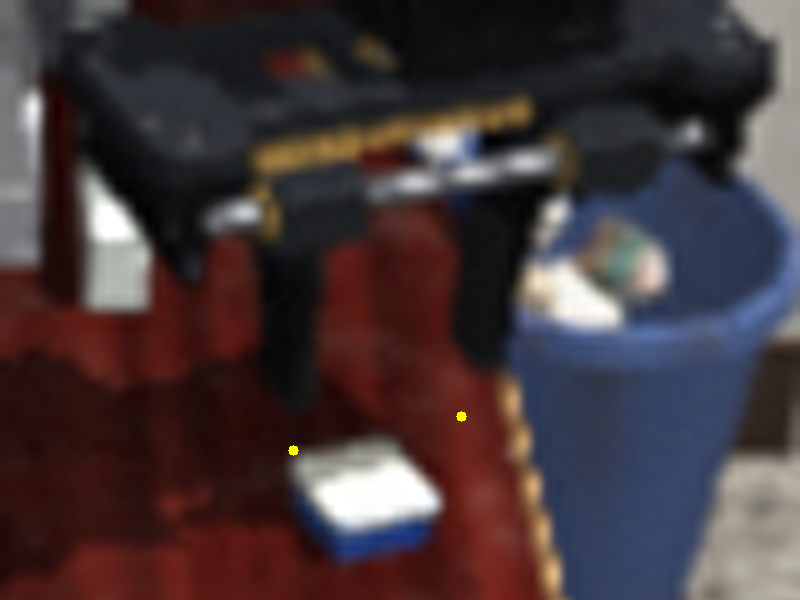

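The picture shows the box undisturbed at its place, top around (370,490). The fingertips are near (290,405) and (480,365), about 4 px above where I expected them. I'll check this against the start picture.

```bash
python3 -c "
from h import *
for sg in(1,-1):
  for r in (.022,.009):
    q=proj('side',np.array([.2415,.6031,.2236-r])+sg*.05*np.array([.372,.928,0]));print(sg,r,q,((q+.5)/.64).round())
s=cv2.imread('pics/s.png');cv2.imwrite('pics/g3.png',cv2.resize(s[200:275,380:460],(640,600),interpolation=2))"
```

```text
1 0.022 [408.1 269.3] [638. 422.]
1 0.009 [409.6 264.1] [641. 413.]
-1 0.022 [410.5 242.5] [642. 380.]
-1 0.009 [411.8 237.6] [644. 372.]
```

View pics/g3.png

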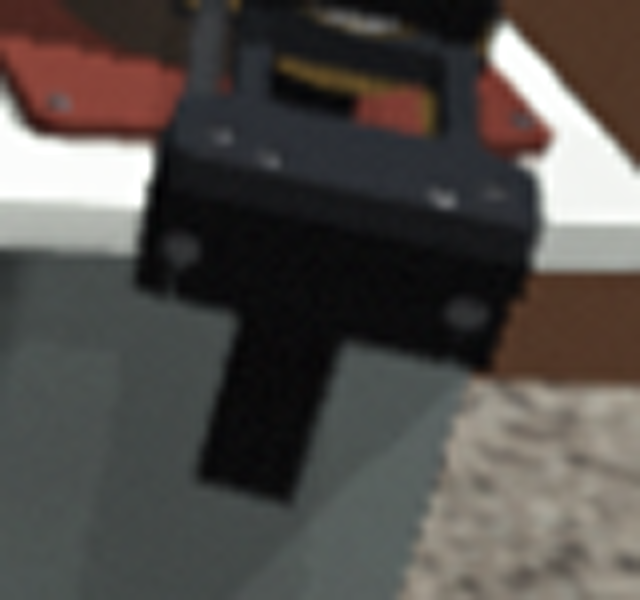

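Request:
carry_out(motion=[{"claw":0.62,"x":-2,"y":-1,"z":20,"wx":0,"wy":0,"wz":0},{"claw":0.62,"x":0,"y":0,"z":12,"wx":0,"wy":0,"wz":0},{"claw":0.62,"x":0,"y":0,"z":3,"wx":0,"wy":0,"wz":0},{"claw":0.62,"x":0,"y":0,"z":0,"wx":0,"wy":0,"wz":0},{"claw":0.62,"x":0,"y":0,"z":0,"wx":0,"wy":0,"wz":0}])

```text
clock: 4.02
tool_pos: [0.4123, 0.3377, 0.0241]
eef_rot: [0.0, 0.561, 0.828, -0.0]
contact_force: [0.2, -0.7, 0.6]
grip_width: 0.619
finger_force: 0.0
```

```bash
python3 -c "
from h import *
go(.412,.3365,.025,21.8)"
```

```text
t 4.02 pos [0.4123 0.3377 0.0241] yaw 21.8 grip 0.619 0.0 tilt [-0.    -0.001 -1.   ]
wz -0.001 then shift [-1.  -0.7 -0.9]
```

No contact yet at 24 mm; I'll go lower in small steps.

Request:
carry_out(motion=[{"claw":0.62,"x":0,"y":0,"z":3,"wx":0,"wy":0,"wz":0},{"claw":0.62,"x":0,"y":0,"z":2,"wx":0,"wy":0,"wz":0},{"claw":0.62,"x":0,"y":0,"z":0,"wx":0,"wy":0,"wz":0},{"claw":0.62,"x":0,"y":0,"z":0,"wx":0,"wy":0,"wz":0}])

```text
clock: 4.35
tool_pos: [0.4123, 0.3378, 0.0193]
eef_rot: [0.0, 0.561, 0.828, 0.0]
contact_force: [0.0, -0.6, -0.7]
grip_width: 0.617
finger_force: 0.0
```

Request:
carry_out(motion=[{"claw":0.62,"x":0,"y":0,"z":3,"wx":0,"wy":0,"wz":0},{"claw":0.62,"x":0,"y":0,"z":3,"wx":0,"wy":0,"wz":0},{"claw":0.62,"x":0,"y":0,"z":0,"wx":0,"wy":0,"wz":0},{"claw":0.62,"x":0,"y":0,"z":0,"wx":0,"wy":0,"wz":0}])

```text
clock: 4.68
tool_pos: [0.4121, 0.3376, 0.0129]
eef_rot: [-0.0, 0.561, 0.828, -0.0]
contact_force: [-0.1, 0.0, 0.6]
grip_width: 0.62
finger_force: 0.0
```

```bash
python3 -c "
from h import *
go(.412,.3365,.025,21.8)
s=get_image('side');p=state()['tool_pos']
cv2.imwrite('pics/g4.png',cv2.resize(s[200:270,270:350],(640,560),interpolation=2))"
```

```text
t 4.68 pos [0.4121 0.3376 0.0129] yaw 21.8 grip 0.62 0.0 tilt [-0. -0. -1.]
wz -0.0 then shift [ -1.   -0.5 -12.1]
```

View pics/g4.png

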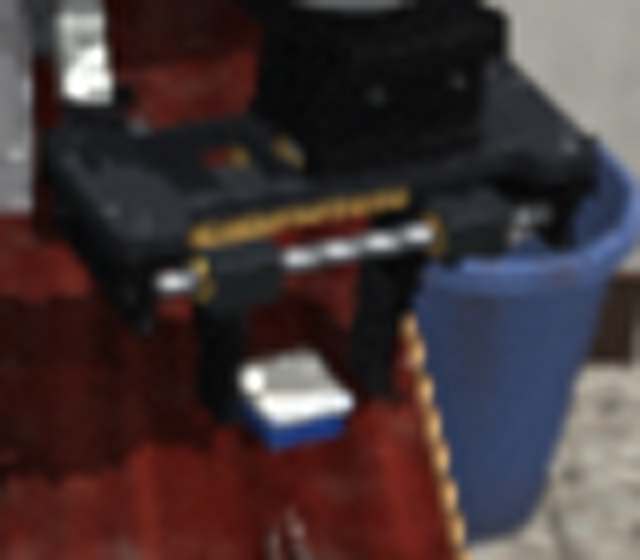

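The fingers now straddle the box (tips near (225,420) and (375,395)). The true tip height is therefore about 15 mm above what the reported z implies. Closing.

Request:
carry_out(motion=[{"claw":0.2,"x":-1,"y":0,"z":2,"wx":0,"wy":0,"wz":0},{"claw":0.2,"x":0,"y":0,"z":0,"wx":0,"wy":0,"wz":0},{"claw":0.2,"x":0,"y":0,"z":0,"wx":0,"wy":0,"wz":0},{"claw":0.2,"x":0,"y":0,"z":0,"wx":0,"wy":0,"wz":0},{"claw":0.2,"x":0,"y":0,"z":0,"wx":0,"wy":0,"wz":0},{"claw":0.2,"x":0,"y":0,"z":0,"wx":0,"wy":0,"wz":0}])

```text
clock: 5.23
tool_pos: [0.4126, 0.3369, 0.0112]
eef_rot: [-0.0, 0.561, 0.828, -0.0]
contact_force: [0.3, 0.4, -0.6]
grip_width: 0.373
finger_force: 15.0
```

Request:
carry_out(motion=[{"claw":0.2,"x":0,"y":0,"z":-15,"wx":0,"wy":0,"wz":0},{"claw":0.2,"x":0,"y":0,"z":-40,"wx":0,"wy":0,"wz":0},{"claw":0.2,"x":0,"y":0,"z":-40,"wx":0,"wy":0,"wz":0.095},{"claw":0.2,"x":0,"y":0,"z":-40,"wx":0,"wy":0,"wz":0.095},{"claw":0.2,"x":0,"y":0,"z":-35,"wx":0,"wy":0,"wz":0.095},{"claw":0.2,"x":0,"y":0,"z":0,"wx":0,"wy":0,"wz":0.095},{"claw":0.2,"x":-20,"y":28,"z":0,"wx":0,"wy":0,"wz":0},{"claw":0.2,"x":-20,"y":28,"z":0,"wx":0,"wy":0,"wz":0},{"claw":0.2,"x":-20,"y":28,"z":0,"wx":0,"wy":0,"wz":0},{"claw":0.2,"x":-20,"y":28,"z":0,"wx":0,"wy":0,"wz":0},{"claw":0.2,"x":-20,"y":28,"z":0,"wx":0,"wy":0,"wz":0},{"claw":0.2,"x":-18,"y":28,"z":0,"wx":0,"wy":0,"wz":0},{"claw":0.2,"x":0,"y":0,"z":0,"wx":0,"wy":0,"wz":0},{"claw":0.2,"x":0,"y":0,"z":0,"wx":0,"wy":0,"wz":0}])

```text
clock: 6.4
tool_pos: [0.5819, 0.2167, 0.1808]
eef_rot: [0.0, 0.708, 0.706, -0.0]
contact_force: [0.0, 0.1, -0.1]
grip_width: 0.379
finger_force: 15.0
```

```bash
python3 -c "
from h import *
go(.580,.2185,.046,0)"
```

```text
t 6.4 pos [0.5819 0.2167 0.1808] yaw -0.2 grip 0.379 14.999981224536896 tilt [ 0.    -0.001 -1.   ]
wz -0.004 then shift [  2.   -1.9 134.8]
```

Request:
carry_out(motion=[{"claw":0.2,"x":2,"y":-2,"z":30,"wx":0,"wy":0,"wz":0},{"claw":0.2,"x":0,"y":0,"z":35,"wx":0,"wy":0,"wz":0},{"claw":0.2,"x":0,"y":0,"z":30,"wx":0,"wy":0,"wz":0},{"claw":0.2,"x":0,"y":0,"z":20,"wx":0,"wy":0,"wz":0},{"claw":0.2,"x":0,"y":0,"z":12,"wx":0,"wy":0,"wz":0},{"claw":0.2,"x":0,"y":0,"z":6,"wx":0,"wy":0,"wz":0},{"claw":0.2,"x":0,"y":0,"z":0,"wx":0,"wy":0,"wz":0},{"claw":0.2,"x":0,"y":0,"z":0,"wx":0,"wy":0,"wz":0}])

```text
clock: 7.07
tool_pos: [0.5791, 0.2214, 0.0493]
eef_rot: [0.0, 0.707, 0.707, 0.001]
contact_force: [-0.0, 0.3, -0.1]
grip_width: 0.377
finger_force: 15.0
```

Request:
carry_out(motion=[{"claw":0.2,"x":-2,"y":0,"z":3,"wx":0,"wy":0,"wz":0},{"claw":0.2,"x":0,"y":0,"z":1,"wx":0,"wy":0,"wz":0},{"claw":0.2,"x":0,"y":0,"z":0,"wx":0,"wy":0,"wz":0},{"claw":0.5,"x":0,"y":0,"z":0,"wx":0,"wy":0,"wz":0},{"claw":0.5,"x":0,"y":0,"z":0,"wx":0,"wy":0,"wz":0},{"claw":0.5,"x":0,"y":0,"z":0,"wx":0,"wy":0,"wz":0},{"claw":0.5,"x":0,"y":0,"z":-10,"wx":0,"wy":0,"wz":0},{"claw":0.5,"x":0,"y":0,"z":-30,"wx":0,"wy":0,"wz":0},{"claw":0.5,"x":0,"y":0,"z":-40,"wx":0,"wy":0,"wz":0},{"claw":0.8,"x":0,"y":0,"z":-40,"wx":0,"wy":0,"wz":0},{"claw":1,"x":0,"y":0,"z":-40,"wx":0,"wy":0,"wz":0},{"claw":1,"x":0,"y":0,"z":0,"wx":0,"wy":0,"wz":0}])

```text
clock: 8.07
tool_pos: [0.5824, 0.2196, 0.2138]
eef_rot: [0.002, 0.707, 0.707, 0.006]
contact_force: [0.7, 0.7, 1.2]
grip_width: 0.648
finger_force: 0.0
```

```bash
python3 -c "
from h import *
go(.559,.429,.19,60)
s=get_image('side')
print(blobs(s,(0,0,150),(179,60,255),(236,195,275,225)),blobs(s,(100,120,40),(125,255,255),(236,195,275,225)), proj('side',[.58,.2185,.049]))"
```

```text
t 8.07 pos [0.5824 0.2196 0.2138] yaw -0.0 grip 0.648 0.0 tilt [ 0.011  0.006 -1.   ]
wz -1.048 then shift [125.1 169.4  24.8]
[(6, [238, 196, 3, 4], array([239. , 197.2])), (365, [237, 202, 32, 17], array([252. , 209.6])), (12, [272, 206, 2, 9], array([272.8, 210.2]))] [] [252.2 215.8]
```

Request:
carry_out(motion=[{"claw":1,"x":30,"y":-4,"z":0,"wx":0,"wy":0,"wz":0},{"claw":1,"x":30,"y":-4,"z":0,"wx":0,"wy":0,"wz":0},{"claw":1,"x":30,"y":-4,"z":0,"wx":0,"wy":0,"wz":0},{"claw":1,"x":30,"y":-4,"z":0,"wx":0,"wy":0,"wz":0},{"claw":1,"x":30,"y":-4,"z":0,"wx":0,"wy":0,"wz":0},{"claw":1,"x":30,"y":-3,"z":0,"wx":0,"wy":0,"wz":0},{"claw":1,"x":29,"y":0,"z":20,"wx":0,"wy":0,"wz":0},{"claw":1,"x":0,"y":0,"z":20,"wx":0,"wy":0,"wz":0},{"claw":1,"x":0,"y":0,"z":0,"wx":0,"wy":0,"wz":0},{"claw":1,"x":0,"y":0,"z":0,"wx":0,"wy":0,"wz":0}])

```text
clock: 8.95
tool_pos: [0.5551, 0.4266, 0.1628]
eef_rot: [0.0, 0.707, 0.707, -0.002]
contact_force: [-0.1, -0.3, 0.7]
grip_width: 0.998
finger_force: 0.0
```

```bash
python3 -c "
from h import *
go(.559,.429,.051,0)"
```

```text
t 8.95 pos [0.5551 0.4266 0.1628] yaw -0.0 grip 0.998 0.0 tilt [-0.002 -0.003 -1.   ]
wz -0.0 then shift [  2.7   4.1 111.8]
```

Request:
carry_out(motion=[{"claw":1,"x":2,"y":4,"z":20,"wx":0,"wy":0,"wz":0},{"claw":1,"x":0,"y":0,"z":30,"wx":0,"wy":0,"wz":0},{"claw":1,"x":0,"y":0,"z":30,"wx":0,"wy":0,"wz":0},{"claw":1,"x":0,"y":0,"z":20,"wx":0,"wy":0,"wz":0},{"claw":1,"x":0,"y":0,"z":10,"wx":0,"wy":0,"wz":0},{"claw":1,"x":0,"y":0,"z":2,"wx":0,"wy":0,"wz":0},{"claw":0.5,"x":0,"y":0,"z":0,"wx":0,"wy":0,"wz":0},{"claw":0.5,"x":0,"y":0,"z":0,"wx":0,"wy":0,"wz":0},{"claw":0.5,"x":0,"y":0,"z":0,"wx":0,"wy":0,"wz":0},{"claw":0.5,"x":0,"y":0,"z":0,"wx":0,"wy":0,"wz":0},{"claw":0.5,"x":0,"y":0,"z":0,"wx":0,"wy":0,"wz":0},{"claw":0.5,"x":0,"y":0,"z":0,"wx":0,"wy":0,"wz":0},{"claw":0.5,"x":0,"y":0,"z":0,"wx":0,"wy":0,"wz":0}], grip_force=20)

```text
clock: 10.03
tool_pos: [0.5598, 0.4301, 0.0529]
eef_rot: [-0.0, 0.707, 0.707, 0.0]
contact_force: [-1.1, -0.8, 5.6]
grip_width: 0.651
finger_force: 20.0
```

Request:
carry_out(motion=[{"claw":0.5,"x":0,"y":0,"z":-10,"wx":0,"wy":0,"wz":0},{"claw":0.5,"x":0,"y":0,"z":-30,"wx":0,"wy":0,"wz":0},{"claw":0.5,"x":0,"y":0,"z":-40,"wx":0,"wy":0,"wz":0},{"claw":0.5,"x":0,"y":0,"z":-40,"wx":0,"wy":0,"wz":0},{"claw":0.5,"x":0,"y":0,"z":-20,"wx":0,"wy":0,"wz":0},{"claw":0.5,"x":-15,"y":1,"z":0,"wx":0,"wy":0,"wz":0},{"claw":0.5,"x":-30,"y":3,"z":0,"wx":0,"wy":0,"wz":0},{"claw":0.5,"x":-35,"y":3,"z":0,"wx":0,"wy":0,"wz":0},{"claw":0.5,"x":-35,"y":3,"z":0,"wx":0,"wy":0,"wz":0},{"claw":0.5,"x":-35,"y":3,"z":0,"wx":0,"wy":0,"wz":0},{"claw":0.5,"x":-35,"y":3,"z":0,"wx":0,"wy":0,"wz":0},{"claw":0.5,"x":-35,"y":3,"z":0,"wx":0,"wy":0,"wz":0},{"claw":0.5,"x":-30,"y":3,"z":0,"wx":0,"wy":0,"wz":0},{"claw":0.5,"x":-25,"y":2,"z":0,"wx":0,"wy":0,"wz":0},{"claw":0.5,"x":-15,"y":1,"z":0,"wx":0,"wy":0,"wz":0},{"claw":0.5,"x":0,"y":0,"z":0,"wx":0,"wy":0,"wz":0},{"claw":0.5,"x":0,"y":0,"z":0,"wx":0,"wy":0,"wz":0}])

```text
clock: 11.45
tool_pos: [0.5843, 0.1393, 0.1918]
eef_rot: [-0.0, 0.708, 0.707, -0.0]
contact_force: [-0.2, 0.8, -2.1]
grip_width: 0.653
finger_force: 20.0
```

```bash
python3 -c "
from h import *
go(.585,.1385,.087,0)
s=get_image('side');print(blobs(s,(45,80,20),(85,255,255),(200,120,300,230)),proj('side',[.585,.1385,.185+.04]))"
```

```text
t 11.45 pos [0.5843 0.1393 0.1918] yaw -0.1 grip 0.653 19.99398605665192 tilt [-0.001  0.    -1.   ]
wz -0.001 then shift [ -0.8   0.7 104.8]
[(106, [246, 152, 14, 9], array([252.6, 156.2]))] [252.9 155.9]
```

Jar held (cap seen at its place). Lowering.

Request:
carry_out(motion=[{"claw":0.5,"x":-1,"y":1,"z":25,"wx":0,"wy":0,"wz":0},{"claw":0.5,"x":0,"y":0,"z":30,"wx":0,"wy":0,"wz":0},{"claw":0.5,"x":0,"y":0,"z":25,"wx":0,"wy":0,"wz":0},{"claw":0.5,"x":0,"y":0,"z":15,"wx":0,"wy":0,"wz":0},{"claw":0.5,"x":0,"y":0,"z":7,"wx":0,"wy":0,"wz":0},{"claw":0.5,"x":0,"y":0,"z":2,"wx":0,"wy":0,"wz":0},{"claw":0.5,"x":0,"y":0,"z":0,"wx":0,"wy":0,"wz":0},{"claw":0.5,"x":0,"y":0,"z":0,"wx":0,"wy":0,"wz":0}])

```text
clock: 12.17
tool_pos: [0.5863, 0.1396, 0.0892]
eef_rot: [0.0, 0.707, 0.707, 0.001]
contact_force: [0.9, -0.1, -1.6]
grip_width: 0.654
finger_force: 20.0
```

Request:
carry_out(motion=[{"claw":0.5,"x":0,"y":0,"z":2,"wx":0,"wy":0,"wz":0},{"claw":0.5,"x":0,"y":0,"z":1.5,"wx":0,"wy":0,"wz":0},{"claw":0.5,"x":0,"y":0,"z":0,"wx":0,"wy":0,"wz":0},{"claw":0.8,"x":0,"y":0,"z":0,"wx":0,"wy":0,"wz":0},{"claw":0.8,"x":0,"y":0,"z":0,"wx":0,"wy":0,"wz":0},{"claw":0.8,"x":0,"y":0,"z":0,"wx":0,"wy":0,"wz":0},{"claw":0.8,"x":0,"y":0,"z":-15,"wx":0,"wy":0,"wz":0},{"claw":0.8,"x":0,"y":0,"z":-35,"wx":0,"wy":0,"wz":0},{"claw":0.8,"x":0,"y":0,"z":-40,"wx":0,"wy":0,"wz":0},{"claw":0.6,"x":0,"y":0,"z":-20,"wx":0,"wy":0,"wz":0},{"claw":0.6,"x":-20,"y":-15,"z":0,"wx":0,"wy":0,"wz":0},{"claw":0.6,"x":-35,"y":-30,"z":0,"wx":0,"wy":0,"wz":0},{"claw":0.6,"x":-35,"y":-30,"z":0,"wx":0,"wy":0,"wz":0},{"claw":0.6,"x":-35,"y":-30,"z":0,"wx":0,"wy":0,"wz":0},{"claw":0.6,"x":-35,"y":-30,"z":0,"wx":0,"wy":0,"wz":0},{"claw":0.6,"x":-27,"y":-24,"z":0,"wx":0,"wy":0,"wz":0},{"claw":0.6,"x":0,"y":0,"z":0,"wx":0,"wy":0,"wz":0},{"claw":0.6,"x":0,"y":0,"z":0,"wx":0,"wy":0,"wz":0}])

```text
clock: 13.67
tool_pos: [0.4375, -0.0358, 0.1951]
eef_rot: [-0.0, 0.708, 0.706, 0.001]
contact_force: [0.2, 0.6, -0.3]
grip_width: 0.6
finger_force: 0.0
```

```bash
python3 -c "
from h import *
go(.4275,-.048,.061,0)
s=get_image('side');print(blobs(s,(45,80,20),(85,255,255),(200,120,300,230)),proj('side',[.585,.1385,.033+.085]))
cv2.imwrite('pics/s2.png',s)
print('drop',blobs(s,(3,120,110),(20,255,255),(280,165,305,200)))"
```

```text
t 13.67 pos [ 0.4375 -0.0358  0.1951] yaw -0.2 grip 0.6 0.0 tilt [ 0.001  0.002 -1.   ]
wz -0.003 then shift [-12.5 -10.2 134.1]
[(115, [245, 181, 14, 10], array([251.4, 185.8]))] [252.1 185.7]
drop [(34, [292, 169, 5, 9], array([293.8, 173.4]))]
```

Request:
carry_out(motion=[{"claw":0.6,"x":-11,"y":-10,"z":20,"wx":0,"wy":0,"wz":0},{"claw":0.6,"x":0,"y":0,"z":35,"wx":0,"wy":0,"wz":0},{"claw":0.6,"x":0,"y":0,"z":35,"wx":0,"wy":0,"wz":0},{"claw":0.6,"x":0,"y":0,"z":25,"wx":0,"wy":0,"wz":0},{"claw":0.6,"x":0,"y":0,"z":12,"wx":0,"wy":0,"wz":0},{"claw":0.6,"x":0,"y":0,"z":6,"wx":0,"wy":0,"wz":0},{"claw":0.6,"x":0,"y":0,"z":0,"wx":0,"wy":0,"wz":0},{"claw":0.6,"x":0,"y":0,"z":0,"wx":0,"wy":0,"wz":0}])

```text
clock: 14.38
tool_pos: [0.4289, -0.0454, 0.062]
eef_rot: [0.0, 0.707, 0.707, -0.0]
contact_force: [-0.5, -0.3, 0.8]
grip_width: 0.6
finger_force: 0.0
```

```bash
python3 -c "
from h import *
go(.4275,-.047,.061,0)
s=get_image('side')
cv2.imwrite('pics/d1.png',cv2.resize(s[140:220,240:340],(800,640),interpolation=2)[:600])"
```

```text
t 14.38 pos [ 0.4289 -0.0454  0.062 ] yaw 0.0 grip 0.6 0.0 tilt [ 0.    -0.001 -1.   ]
wz 0.001 then shift [-1.6 -1.4  1. ]
```

View pics/d1.png

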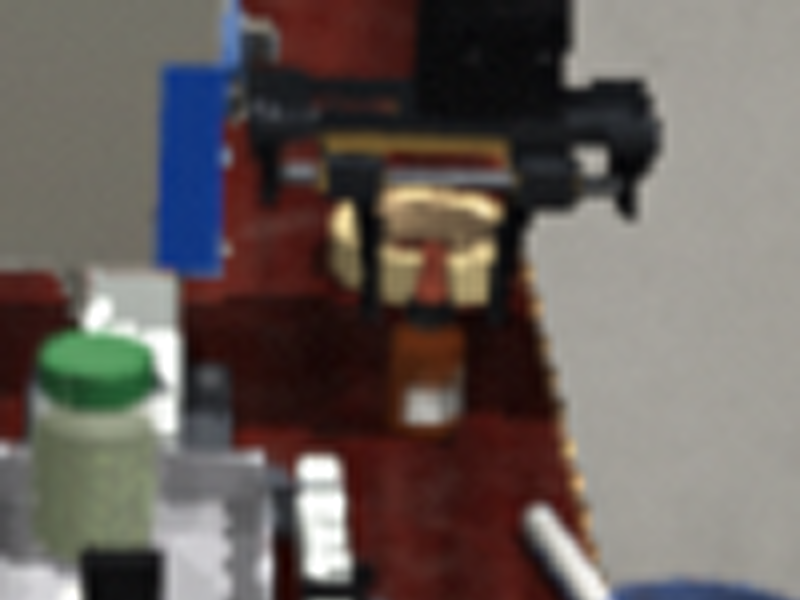

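The jar stands in the tray. The fingers straddle the dropper's black cap (tips at row 315, body top at row 325), and the teat top at row 240 is about 30 mm below the gripper body. I can go 22 mm lower and grip the bottle body.

Request:
carry_out(motion=[{"claw":0.6,"x":-1,"y":-2,"z":12,"wx":0,"wy":0,"wz":0},{"claw":0.6,"x":0,"y":0,"z":7,"wx":0,"wy":0,"wz":0},{"claw":0.6,"x":0,"y":0,"z":3,"wx":0,"wy":0,"wz":0},{"claw":0.25,"x":0,"y":0,"z":0,"wx":0,"wy":0,"wz":0},{"claw":0.25,"x":0,"y":0,"z":0,"wx":0,"wy":0,"wz":0},{"claw":0.25,"x":0,"y":0,"z":0,"wx":0,"wy":0,"wz":0},{"claw":0.25,"x":0,"y":0,"z":0,"wx":0,"wy":0,"wz":0},{"claw":0.25,"x":0,"y":0,"z":0,"wx":0,"wy":0,"wz":0}], grip_force=15)

```text
clock: 15.1
tool_pos: [0.4266, -0.0466, 0.0401]
eef_rot: [0.0, 0.707, 0.707, 0.0]
contact_force: [-0.7, -0.0, 2.4]
grip_width: 0.401
finger_force: 15.0
```

Request:
carry_out(motion=[{"claw":0.25,"x":0,"y":0,"z":-10,"wx":0,"wy":0,"wz":0},{"claw":0.25,"x":0,"y":0,"z":-30,"wx":0,"wy":0,"wz":0},{"claw":0.25,"x":0,"y":0,"z":-40,"wx":0,"wy":0,"wz":0},{"claw":0.25,"x":0,"y":0,"z":-40,"wx":0,"wy":0,"wz":0},{"claw":0.25,"x":0,"y":0,"z":-40,"wx":0,"wy":0,"wz":0},{"claw":0.25,"x":12,"y":5,"z":-10,"wx":0,"wy":0,"wz":0},{"claw":0.25,"x":30,"y":13,"z":0,"wx":0,"wy":0,"wz":0},{"claw":0.25,"x":35,"y":16,"z":0,"wx":0,"wy":0,"wz":0},{"claw":0.25,"x":35,"y":16,"z":0,"wx":0,"wy":0,"wz":0},{"claw":0.25,"x":35,"y":16,"z":0,"wx":0,"wy":0,"wz":0},{"claw":0.25,"x":35,"y":16,"z":0,"wx":0,"wy":0,"wz":0},{"claw":0.25,"x":30,"y":13,"z":0,"wx":0,"wy":0,"wz":0},{"claw":0.25,"x":23,"y":10,"z":0,"wx":0,"wy":0,"wz":0},{"claw":0.25,"x":12,"y":5,"z":0,"wx":0,"wy":0,"wz":0},{"claw":0.25,"x":0,"y":0,"z":0,"wx":0,"wy":0,"wz":0},{"claw":0.25,"x":0,"y":0,"z":0,"wx":0,"wy":0,"wz":0}])

```text
clock: 16.43
tool_pos: [0.536, 0.1996, 0.2095]
eef_rot: [0.0, 0.707, 0.707, -0.001]
contact_force: [-0.2, -0.5, -0.3]
grip_width: 0.4
finger_force: 14.9
```

```bash
python3 -c "
from h import *
go(.537,.200,.075,0)"
```

```text
t 16.43 pos [0.536  0.1996 0.2095] yaw -0.0 grip 0.4 14.941259670683849 tilt [-0.001 -0.001 -1.   ]
wz -0.0 then shift [  0.6   1.1 134.5]
```

Request:
carry_out(motion=[{"claw":0.25,"x":1,"y":1,"z":25,"wx":0,"wy":0,"wz":0},{"claw":0.25,"x":0,"y":0,"z":35,"wx":0,"wy":0,"wz":0},{"claw":0.25,"x":0,"y":0,"z":35,"wx":0,"wy":0,"wz":0},{"claw":0.25,"x":0,"y":0,"z":20,"wx":0,"wy":0,"wz":0},{"claw":0.25,"x":0,"y":0,"z":11,"wx":0,"wy":0,"wz":0},{"claw":0.25,"x":0,"y":0,"z":7,"wx":0,"wy":0,"wz":0},{"claw":0.25,"x":0,"y":0,"z":2,"wx":0,"wy":0,"wz":0},{"claw":0.25,"x":0,"y":0,"z":0,"wx":0,"wy":0,"wz":0},{"claw":0.25,"x":0,"y":0,"z":0,"wx":0,"wy":0,"wz":0}])

```text
clock: 17.18
tool_pos: [0.5381, 0.2014, 0.0761]
eef_rot: [0.0, 0.707, 0.707, 0.001]
contact_force: [0.7, 0.5, -1.1]
grip_width: 0.403
finger_force: 14.9
```

Request:
carry_out(motion=[{"claw":0.25,"x":0,"y":0,"z":2,"wx":0,"wy":0,"wz":0},{"claw":0.25,"x":0,"y":0,"z":1,"wx":0,"wy":0,"wz":0},{"claw":0.25,"x":0,"y":0,"z":0,"wx":0,"wy":0,"wz":0},{"claw":0.52,"x":0,"y":0,"z":0,"wx":0,"wy":0,"wz":0},{"claw":0.52,"x":0,"y":0,"z":0,"wx":0,"wy":0,"wz":0},{"claw":0.52,"x":0,"y":0,"z":0,"wx":0,"wy":0,"wz":0},{"claw":0.52,"x":0,"y":0,"z":-15,"wx":0,"wy":0,"wz":0},{"claw":0.52,"x":0,"y":0,"z":-35,"wx":0,"wy":0,"wz":0},{"claw":0.52,"x":0,"y":0,"z":-40,"wx":0,"wy":0,"wz":0},{"claw":0.52,"x":0,"y":0,"z":-40,"wx":0,"wy":0,"wz":0},{"claw":0.3,"x":0,"y":0,"z":-5,"wx":0,"wy":0,"wz":0},{"claw":0,"x":0,"y":0,"z":0,"wx":0,"wy":0,"wz":0},{"claw":0,"x":0,"y":0,"z":0,"wx":0,"wy":0,"wz":0}])

```text
clock: 18.27
tool_pos: [0.537, 0.2014, 0.2063]
eef_rot: [-0.0, 0.707, 0.707, 0.0]
contact_force: [0.1, -0.6, 0.2]
grip_width: 0.377
finger_force: 0.0
```

```bash
python3 -c "
from h import *
go(.5715,.0386,.10,0)
s=get_image('side');t=get_image('top')
cv2.imwrite('pics/p1.png',cv2.resize(s[150:240,200:320],(800,600),interpolation=2))
print('teat',blobs(s,(0,120,110),(20,255,255),(235,170,290,215)),proj('side',[.538,.2,.033+.085]))"
```

```text
t 18.27 pos [0.537  0.2014 0.2063] yaw 0.0 grip 0.377 0.0 tilt [ 0.  0. -1.]
wz 0.0 then shift [-162.8   34.5  106.3]
teat [(31, [262, 191, 5, 9], array([264.3, 195.4])), (31, [260, 204, 9, 4], array([264.2, 205.6]))] [266.1 194.8]
```

View pics/p1.png

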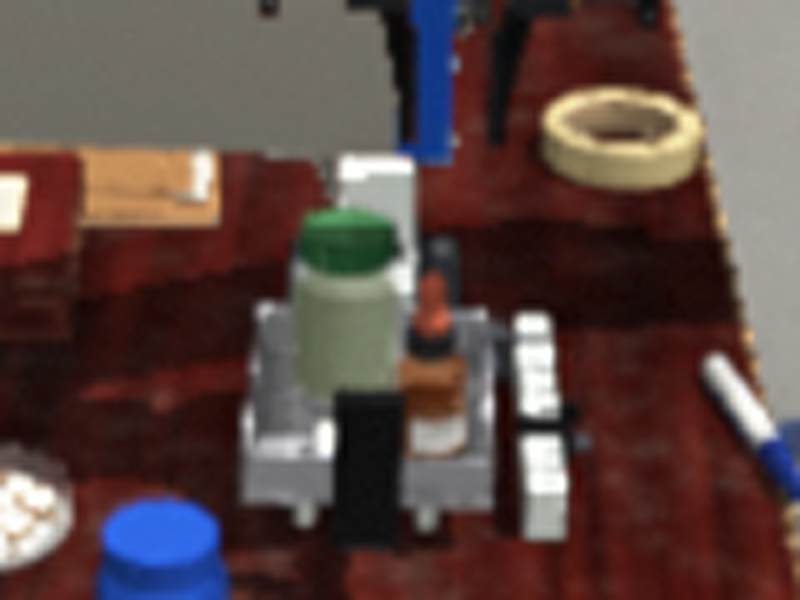

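All three objects are in the tray: jar cap at (348,240), dropper at (432,370), and the box edge beside the tab at (325,440). Next is the button.

Request:
carry_out(motion=[{"claw":0,"x":-20,"y":4,"z":0,"wx":0,"wy":0,"wz":0},{"claw":0,"x":-35,"y":8,"z":0,"wx":0,"wy":0,"wz":0},{"claw":0,"x":-38,"y":8,"z":0,"wx":0,"wy":0,"wz":0},{"claw":0,"x":-38,"y":8,"z":0,"wx":0,"wy":0,"wz":0},{"claw":0,"x":-32,"y":6,"z":20,"wx":0,"wy":0,"wz":0},{"claw":0,"x":0,"y":0,"z":35,"wx":0,"wy":0,"wz":0},{"claw":0,"x":0,"y":0,"z":30,"wx":0,"wy":0,"wz":0},{"claw":0,"x":0,"y":0,"z":15,"wx":0,"wy":0,"wz":0},{"claw":0,"x":0,"y":0,"z":4,"wx":0,"wy":0,"wz":0},{"claw":0,"x":0,"y":0,"z":0,"wx":0,"wy":0,"wz":0},{"claw":0,"x":0,"y":0,"z":0,"wx":0,"wy":0,"wz":0}])

```text
clock: 19.28
tool_pos: [0.5713, 0.0383, 0.1028]
eef_rot: [0.0, 0.707, 0.707, -0.0]
contact_force: [0.5, -0.5, 1.0]
grip_width: 0.009
finger_force: 0.0
```

```bash
python3 -c "
from h import *
go(.5715,.0386,.088,0);print(state()['contact_force'])"
```

```text
t 19.28 pos [0.5713 0.0383 0.1028] yaw 0.0 grip 0.009 0.0 tilt [-0. -0. -1.]
wz 0.0 then shift [ 0.3  0.2 14.8]
[ 0.45045959 -0.5035108   0.96639471]
```

Request:
carry_out(motion=[{"claw":0,"x":0,"y":0,"z":6,"wx":0,"wy":0,"wz":0},{"claw":0,"x":0,"y":0,"z":5,"wx":0,"wy":0,"wz":0},{"claw":0,"x":0,"y":0,"z":5,"wx":0,"wy":0,"wz":0},{"claw":0,"x":0,"y":0,"z":0,"wx":0,"wy":0,"wz":0},{"claw":0,"x":0,"y":0,"z":0,"wx":0,"wy":0,"wz":0}])

```text
clock: 19.7
tool_pos: [0.571, 0.0383, 0.0865]
eef_rot: [-0.0, 0.707, 0.707, -0.0]
contact_force: [-0.5, -1.1, -0.1]
grip_width: 0.007
finger_force: 0.0
```

Request:
carry_out(motion=[{"claw":0,"x":0,"y":0,"z":2,"wx":0,"wy":0,"wz":0},{"claw":0,"x":0,"y":0,"z":2,"wx":0,"wy":0,"wz":0},{"claw":0,"x":0,"y":0,"z":0,"wx":0,"wy":0,"wz":0}])

```text
clock: 19.95
tool_pos: [0.571, 0.0383, 0.0824]
eef_rot: [-0.0, 0.707, 0.707, -0.0]
contact_force: [0.6, -1.0, -0.2]
grip_width: 0.008
finger_force: 0.0
```

Request:
carry_out(motion=[{"claw":0,"x":0,"y":0,"z":2,"wx":0,"wy":0,"wz":0},{"claw":0,"x":0,"y":0,"z":2,"wx":0,"wy":0,"wz":0},{"claw":0,"x":0,"y":0,"z":0,"wx":0,"wy":0,"wz":0}])

```text
clock: 20.2
tool_pos: [0.5712, 0.0383, 0.0784]
eef_rot: [0.0, 0.707, 0.707, -0.0]
contact_force: [0.2, 0.0, -0.1]
grip_width: 0.006
finger_force: 0.0
```

Request:
carry_out(motion=[{"claw":0,"x":0,"y":0,"z":2,"wx":0,"wy":0,"wz":0},{"claw":0,"x":0,"y":0,"z":2,"wx":0,"wy":0,"wz":0},{"claw":0,"x":0,"y":0,"z":0,"wx":0,"wy":0,"wz":0}])

```text
clock: 20.45
tool_pos: [0.5712, 0.0383, 0.0743]
eef_rot: [0.0, 0.707, 0.707, -0.0]
contact_force: [-0.4, -0.1, -0.2]
grip_width: 0.003
finger_force: 0.0
```

Request:
carry_out(motion=[{"claw":0,"x":0,"y":0,"z":2,"wx":0,"wy":0,"wz":0},{"claw":0,"x":0,"y":0,"z":2,"wx":0,"wy":0,"wz":0},{"claw":0,"x":0,"y":0,"z":0,"wx":0,"wy":0,"wz":0}])

```text
clock: 20.7
tool_pos: [0.5712, 0.0383, 0.0703]
eef_rot: [0.0, 0.707, 0.707, -0.0]
contact_force: [-0.7, 0.7, 0.1]
grip_width: 0.005
finger_force: 0.0
```

Request:
carry_out(motion=[{"claw":0,"x":0,"y":0,"z":2,"wx":0,"wy":0,"wz":0},{"claw":0,"x":0,"y":0,"z":0,"wx":0,"wy":0,"wz":0}])

```text
clock: 20.87
tool_pos: [0.5713, 0.0383, 0.0699]
eef_rot: [-0.0, 0.707, 0.707, 0.0]
contact_force: [-7.3, 0.2, 17.0]
grip_width: 0.005
finger_force: 8.6
```

Request:
carry_out(motion=[{"claw":0,"x":0,"y":0,"z":1,"wx":0,"wy":0,"wz":0},{"claw":0,"x":0,"y":0,"z":0,"wx":0,"wy":0,"wz":0}])

```text
clock: 21.03
tool_pos: [0.5714, 0.0383, 0.0698]
eef_rot: [-0.0, 0.707, 0.707, 0.001]
contact_force: [-10.5, -0.3, 27.5]
grip_width: 0.001
finger_force: 13.6
```

Request:
carry_out(motion=[{"claw":0,"x":0,"y":0,"z":-15,"wx":0,"wy":0,"wz":0},{"claw":0,"x":0,"y":0,"z":-35,"wx":0,"wy":0,"wz":0},{"claw":0,"x":0,"y":0,"z":-40,"wx":0,"wy":0,"wz":0},{"claw":0,"x":0,"y":0,"z":-40,"wx":0,"wy":0,"wz":0},{"claw":0.2,"x":20,"y":0,"z":-15,"wx":0,"wy":0,"wz":0},{"claw":0.5,"x":35,"y":0,"z":0,"wx":0,"wy":0,"wz":0},{"claw":0.5,"x":40,"y":0,"z":0,"wx":0,"wy":0,"wz":0},{"claw":0.5,"x":40,"y":0,"z":0,"wx":0,"wy":0,"wz":0},{"claw":0.5,"x":40,"y":0,"z":0,"wx":0,"wy":0,"wz":0},{"claw":0.5,"x":40,"y":0,"z":0,"wx":0,"wy":0,"wz":0},{"claw":0.5,"x":35,"y":0,"z":0,"wx":0,"wy":0,"wz":0},{"claw":0.5,"x":0,"y":0,"z":0,"wx":0,"wy":0,"wz":-0.1},{"claw":0.5,"x":0,"y":0,"z":0,"wx":0,"wy":0,"wz":-0.12},{"claw":0.5,"x":0,"y":0,"z":0,"wx":0,"wy":0,"wz":-0.12},{"claw":0.5,"x":0,"y":0,"z":0,"wx":0,"wy":0,"wz":-0.12},{"claw":0.5,"x":0,"y":0,"z":0,"wx":0,"wy":0,"wz":-0.12},{"claw":0.5,"x":0,"y":0,"z":0,"wx":0,"wy":0,"wz":-0.12},{"claw":0.5,"x":0,"y":0,"z":0,"wx":0,"wy":0,"wz":-0.12}])

```text
clock: 22.53
tool_pos: [0.571, 0.2882, 0.2121]
eef_rot: [-0.0, 0.364, 0.931, -0.0]
contact_force: [-0.9, 0.3, 0.3]
grip_width: 0.496
finger_force: 0.0
```

Request:
carry_out(motion=[{"claw":0.5,"x":0,"y":0,"z":0,"wx":0,"wy":0,"wz":-0.12},{"claw":0.5,"x":0,"y":0,"z":0,"wx":0,"wy":0,"wz":-0.12},{"claw":0.5,"x":0,"y":0,"z":0,"wx":0,"wy":0,"wz":-0.12},{"claw":0.5,"x":0,"y":0,"z":0,"wx":0,"wy":0,"wz":-0.12},{"claw":0.5,"x":0,"y":0,"z":0,"wx":0,"wy":0,"wz":-0.12},{"claw":0.5,"x":0,"y":0,"z":0,"wx":0,"wy":0,"wz":-0.12},{"claw":0.5,"x":0,"y":0,"z":0,"wx":0,"wy":0,"wz":-0.03},{"claw":0.5,"x":0,"y":0,"z":0,"wx":0,"wy":0,"wz":0},{"claw":0.5,"x":0,"y":0,"z":0,"wx":0,"wy":0,"wz":0}])

```text
clock: 23.28
tool_pos: [0.5711, 0.2882, 0.2123]
eef_rot: [-0.0, 0.001, 1.0, -0.0]
contact_force: [0.3, -0.1, -0.5]
grip_width: 0.498
finger_force: 0.0
```

```bash
python3 -c "
from h import *
go(.570,.288,.088,90)"
```

```text
t 23.28 pos [0.5711 0.2882 0.2123] yaw 89.9 grip 0.498 0.0 tilt [-0. -0. -1.]
wz -0.003 then shift [  1.   -0.2 124.3]
```

Request:
carry_out(motion=[{"claw":0.5,"x":1,"y":0,"z":25,"wx":0,"wy":0,"wz":0},{"claw":0.5,"x":0,"y":0,"z":35,"wx":0,"wy":0,"wz":0},{"claw":0.5,"x":0,"y":0,"z":25,"wx":0,"wy":0,"wz":0},{"claw":0.5,"x":0,"y":0,"z":15,"wx":0,"wy":0,"wz":0},{"claw":0.5,"x":0,"y":0,"z":10,"wx":0,"wy":0,"wz":0},{"claw":0.5,"x":0,"y":0,"z":10,"wx":0,"wy":0,"wz":0},{"claw":0.5,"x":0,"y":0,"z":4,"wx":0,"wy":0,"wz":0},{"claw":0.5,"x":0,"y":0,"z":0,"wx":0,"wy":0,"wz":0}])

```text
clock: 23.95
tool_pos: [0.5701, 0.2883, 0.0883]
eef_rot: [-0.0, 0.001, 1.0, -0.0]
contact_force: [0.5, 0.0, 0.1]
grip_width: 0.499
finger_force: 0.0
```

Request:
carry_out(motion=[{"claw":0.05,"x":0,"y":0,"z":0,"wx":0,"wy":0,"wz":0},{"claw":0.05,"x":0,"y":0,"z":0,"wx":0,"wy":0,"wz":0},{"claw":0.05,"x":0,"y":0,"z":0,"wx":0,"wy":0,"wz":0},{"claw":0.05,"x":0,"y":0,"z":0,"wx":0,"wy":0,"wz":0},{"claw":0.05,"x":0,"y":0,"z":0,"wx":0,"wy":0,"wz":0},{"claw":0.05,"x":0,"y":0,"z":0,"wx":0,"wy":0,"wz":0},{"claw":0.05,"x":0,"y":0,"z":0,"wx":0,"wy":0,"wz":0},{"claw":0.05,"x":0,"y":0,"z":0,"wx":0,"wy":0,"wz":0}], grip_force=25)

```text
clock: 24.62
tool_pos: [0.5703, 0.2885, 0.0889]
eef_rot: [0.0, 0.0, 1.0, 0.0]
contact_force: [0.6, -0.9, 1.2]
grip_width: 0.132
finger_force: 25.0
```

Request:
carry_out(motion=[{"claw":0.05,"x":0,"y":1,"z":0,"wx":0,"wy":0,"wz":0},{"claw":0.05,"x":0,"y":2,"z":0,"wx":0,"wy":0,"wz":0},{"claw":0.05,"x":0,"y":2,"z":0,"wx":0,"wy":0,"wz":0},{"claw":0.05,"x":0,"y":2,"z":0,"wx":0,"wy":0,"wz":0},{"claw":0.05,"x":0,"y":1,"z":0,"wx":0,"wy":0,"wz":0},{"claw":0.05,"x":0,"y":0,"z":0,"wx":0,"wy":0,"wz":0}])

```text
clock: 25.12
tool_pos: [0.5702, 0.2968, 0.0889]
eef_rot: [0.0, 0.0, 1.0, 0.0]
contact_force: [-2.1, -1.3, 4.5]
grip_width: 0.136
finger_force: 25.0
```

Request:
carry_out(motion=[{"claw":0.05,"x":0,"y":1,"z":0,"wx":0,"wy":0,"wz":0},{"claw":0.05,"x":0,"y":2,"z":0,"wx":0,"wy":0,"wz":0},{"claw":0.05,"x":0,"y":3,"z":0,"wx":0,"wy":0,"wz":0},{"claw":0.05,"x":0,"y":3,"z":0,"wx":0,"wy":0,"wz":0},{"claw":0.05,"x":0,"y":4,"z":0,"wx":0,"wy":0,"wz":0},{"claw":0.05,"x":0,"y":4,"z":0,"wx":0,"wy":0,"wz":0},{"claw":0.05,"x":0,"y":4,"z":0,"wx":0,"wy":0,"wz":0},{"claw":0.05,"x":0,"y":4,"z":0,"wx":0,"wy":0,"wz":0},{"claw":0.05,"x":0,"y":4,"z":0,"wx":0,"wy":0,"wz":0},{"claw":0.05,"x":0,"y":4,"z":0,"wx":0,"wy":0,"wz":0},{"claw":0.05,"x":0,"y":4,"z":0,"wx":0,"wy":0,"wz":0},{"claw":0.05,"x":0,"y":4,"z":0,"wx":0,"wy":0,"wz":0},{"claw":0.05,"x":0,"y":3,"z":0,"wx":0,"wy":0,"wz":0},{"claw":0.05,"x":0,"y":3,"z":0,"wx":0,"wy":0,"wz":0},{"claw":0.05,"x":0,"y":2,"z":0,"wx":0,"wy":0,"wz":0},{"claw":0.05,"x":0,"y":1,"z":0,"wx":0,"wy":0,"wz":0},{"claw":0.05,"x":0,"y":0,"z":0,"wx":0,"wy":0,"wz":0},{"claw":0.05,"x":0,"y":0,"z":0,"wx":0,"wy":0,"wz":0}])

```text
clock: 26.62
tool_pos: [0.5696, 0.3467, 0.0889]
eef_rot: [-0.001, 0.0, 1.0, 0.0]
contact_force: [-4.4, -3.3, 6.7]
grip_width: 0.136
finger_force: 25.0
```

```bash
python3 - <<'E'
from h import *
go(.570,.353,.0889,90)
t=get_image("top");s=get_image("side");cv2.imwrite("pics/t9.png",t);cv2.imwrite("pics/s9.png",s)
t0=cv2.imread("pics/t.png");s0=cv2.imread("pics/s.png")
print("ptr pred side",proj("side",[.4995,.1716,.048]),"mark side",proj("side",[.482,.1716,.048]),"top",proj("top",[.4995,.1716,.048]),proj("top",[.474,.1716,.048]))
g=lambda im:cv2.cvtColor(im,cv2.COLOR_BGR2GRAY)
np.set_printoptions(linewidth=250)
print("top now rows215-233 cols 238-280");print(g(t)[215:233,240:276])
print("top before");print(g(t0)[215:233,240:276])
print("side now");print(g(s)[205:222,266:292])
print("cap",blobs(s,(45,80,20),(85,255,255),(200,120,300,250)),"teat",blobs(s,(0,120,110),(20,255,255),(235,170,290,250)))
E
```

```text
t 26.62 pos [0.5696 0.3467 0.0889] yaw 90.0 grip 0.136 24.988151332363486 tilt [-0.001  0.    -1.   ]
wz -0.0 then shift [-0.4  6.3  0. ]
ptr pred side [276.7 209.7] mark side [281.9 209.9] top [249.7 220.1] [249.6 227.4]
top now rows215-233 cols 238-280
[[156 157 154 152 151 150 149 146 144 143 143 145 148 147 138 112  79  61  59  58  58  58  61  61  62  64  63  64  63  62  62  60  53  46  42  41]
 [167 167 167 167 166 167 166 164 162 161 162 163 165 160 145 115  81  62  60  57  56  57  59  60  60  59  59  60  59  59  58  57  51  45  43  42]
 [164 162 162 163 163 163 163 161 160 160 161 161 161 155 136 105  75  60  57  55  54  54  55  54  56  57  53  56  55  54  55  54  50  44  40  39]
 [133 131 130 131 132 132 130 130 129 134 137 136 134 130 114  89  66  55  51  51  49  50  51  51  52  49  50  49  49  49  52  50  49  43  40  38]
 [ 86  85  85  88  90  89  87  85  92 108 115 115 111 105  94  76  57  50  48  48  45  46  46  49  45  44  43  44  44  45  47  48  45  40  37  38]
 [ 52  53  54  58  61  61  57  55  69  89  99  99  94  86  77  62  50  44  45  42  41  42  42  43  42  39  40 
[... 5603 characters left out ...]
6 164 141  56  32  60  71  60  46  47  46]
 [  9  15  32  70  94 101 117 133  54  21  23  68 159 231 245 245 239 215  96  35  64  77  65  45  48  52]
 [ 18  14  35  70  94 100 109 117  53  21  21  59 145 224 244 245 227 203 107  34  46  51  48  40  47  50]
 [ 34  21  39  79 100 101 101 103  54  21  23  57 133 214 246 246 237 221 128  36  33  35  36  40  42  46]
 [ 41  22  40  86 111 101 101  99  60  24  22  51 126 210 243 241 236 225 141  42  34  34  34  39  43  43]
 [ 24  18  48  98 111 102  99  99  72  27  20  43 111 196 236 231 217 211 168  55  31  31  33  38  46  53]
 [ 13  14  56 112 120 105 100  96  87  32  21  43 104 206 252 247 242 242 222  73  30  32  30  39  49  60]]
cap [] teat []
```

Pointer at column 251.3 and mark at 249.55, so about 6 mm remain.

Request:
carry_out(motion=[{"claw":0.05,"x":0,"y":1,"z":0,"wx":0,"wy":0,"wz":0},{"claw":0.05,"x":0,"y":2,"z":0,"wx":0,"wy":0,"wz":0},{"claw":0.05,"x":0,"y":2,"z":0,"wx":0,"wy":0,"wz":0},{"claw":0.05,"x":0,"y":1,"z":0,"wx":0,"wy":0,"wz":0},{"claw":0.05,"x":0,"y":0,"z":0,"wx":0,"wy":0,"wz":0},{"claw":0.05,"x":0,"y":0,"z":0,"wx":0,"wy":0,"wz":0},{"claw":0.05,"x":0,"y":0,"z":0,"wx":0,"wy":0,"wz":0},{"claw":0.05,"x":0,"y":0,"z":0,"wx":0,"wy":0,"wz":0}])

```text
clock: 27.38
tool_pos: [0.5695, 0.3527, 0.0889]
eef_rot: [-0.001, 0.0, 1.0, -0.0]
contact_force: [-4.9, -2.8, 6.4]
grip_width: 0.138
finger_force: 25.0
```

```bash
python3 - <<'E'
from h import *
go(.570,.3525,.0889,90);print(np.abs(state()["joint_vel"]).max())
t=get_image("top");s=get_image("side");g=cv2.cvtColor(t,cv2.COLOR_BGR2GRAY).astype(int)
for r in(219,220,221,226): print(r,g[r,243:260])
print("jar side pred",proj("side",[.585,.203,.1]),"top",proj("top",[.585,.203,.12]),"teat",proj("side",[.538,.265,.125]),proj("top",[.538,.265,.125]))
for n,im in(("top",t),("side",s)):
    print(n,blobs(im,(40,60,20),(90,255,255),(200,140,290,250)),blobs(im,(2,120,70),(18,255,255),(215,160,290,240)))
E
```

```text
t 27.38 pos [0.5695 0.3527 0.0889] yaw 90.0 grip 0.138 24.988418966531754 tilt [-0.001 -0.    -1.   ]
wz -0.0 then shift [-0.5 -0.2  0. ]
0.0024958981586986114
219 [ 88  92  93  92 100 111 116 119 118 116  99  75  57  51  50  48  47]
220 [ 59  64  65  68  77  92 102 104 100  94  79  61  50  45  44  44  42]
221 [48 53 53 54 58 69 81 86 79 71 62 53 52 52 52 53 53]
226 [226 228 226 221 203 161 110 107 165 217 235 235 235 234 235 237 236]
jar side pred [251.2 199.6] top [240.1 191.5] teat [266.1 202.8] [221. 205.]
top [(153, [235, 186, 13, 14], array([240.8, 192.5]))] [(1356, [215, 160, 75, 24], array([255.8, 170.7])), (179, [255, 186, 35, 9], array([267.1, 189.9])), (963, [215, 204, 75, 36], array([239.3, 229.1])), (286, [254, 206, 23, 16], array([264.3, 214.3])), (25, [288, 217, 2, 13], array([288.5, 223.2]))]
side [] [(435, [240, 160, 50, 31], array([269.3, 169.1])), (707, [215, 173, 28, 35], array([227.3, 188. ])), (130, [279, 176, 11, 16], array([284.9, 184.3])), (17, [288, 208, 2, 10], array([288.6, 211.9])), (6, [269, 215, 1, 6], array([269. , 217.5])), (52, [284, 223, 6, 17], array([285.9, 233.3])), (76, [268, 231, 15, 9], array([277.2, 235.7]))]
```

```bash
python3 -c "
from workcell import *
print(finish_job())"
```

```text
the job is handed in; nothing more can be done
None
```

I handed the job in at about 27 s with the tray held by its tab and the pointer about 1.5 mm from the mark in the last image; the result isn't known, and at the end I confirmed only the jar's place in the tray, because the gripper hid the dropper and coverslip box.

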